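Shut and lock the silver drawer, holding the key turned

TASK

Push the chest's open silver drawer fully home into its catch, then lock it: take the large key with the plain rectangular head out of the key block, slide it all the way down into the lock in the chest's top, rocking it a little where the pins stick, and turn it a quarter turn clockwise to its stop. The lock is worn and springs open again when the key is let go, so finish still gripping the key, held turned, while I try the drawer. Leave the other two keys and the tableware where they stand.

Things in the scene. Friction and masses are not known exactly. Their poses are not given: they have to be found in the camera images.
- chest: dark wooden chest, fast on the worktop: 170 mm deep (x), 250 mm wide (y); top board 184 x 264 mm, upper face at z = 88 mm. Its one drawer's front (223 x 58 mm, from z = 17 to 75 mm) is flush with the chest's front, which faces -x of its frame (towards the robot; turned by 0 to 0.3 rad). Origin: centre of its underside; x from front to back, y along its width, z up
- drawer (a joint): how far the chest's drawer stands open, m: 0 = fully home, it grows as the drawer comes out towards -x of the chest (starts 0.018 to 0.035, at most 0.08). It slides with about 1.2 N of friction; a ball catch resists the last 12 mm with up to about 6 N and then draws the drawer home by itself over the last 3 mm or so, holding it against 5 N
- drawer_knob (a point): middle of the outer end of the drawer's brass knob, which sticks out 20 mm from the middle of the drawer's front, 46 mm above the worktop, 18 mm in diameter; moves with the drawer. Axes as the chest
- lock_base (a point): point on the lock's axis, at the centre of the keyway's mouth, level with the top of the brass ring round it (38 mm outside diameter, 21 mm inside, 0.6 mm above the plug's face), on which the key's shoulder comes to rest; 90 mm above the worktop, 2 mm above the chest's top, 36 mm behind the front of the chest, in the middle of its width. Axes as the chest; does not turn
- lock (a joint): angle of the lock's plug, rad: 0 = unlocked, as it starts; grows clockwise seen from above, to a stop at 1.40. It turns only with the large key fully down, against a spring (0.03 to 0.07 N m) that turns it back if the key is let go. The key has about 0.2 rad of play in the keyway, so turn it about 1.55. The plug's cam locks the drawer when home, and fouls its striker when not
- keyway (a point): 0.6 mm below lock_base, turning with the plug: x along the keyway's width (14.0 mm), y along its thickness (5.6 mm); at lock 0 its x is the chest's x. The mouth is widened to 19.6 x 11.2 mm by a bevel 3 mm deep; the keyway runs straight down, open for the whole blade. An end pin met 18 mm down pushes back with 1 to 3.2 N and blocks the plug (unless forced) until the key is within 1.5 mm of home
- side_pin_0: one of two hidden side pins of the lock, which turn with the plug and stand 3 mm into the keyway's narrow ends, this one 8 mm below the mouth at the +x end, the other 13.5 mm below at the -x end. The key's point wedges them back, but they stick: 16 to 23 N of straight push at each. 7 N sideways along the key's width moves them too: rock the key 1 to 2 mm that way while pressing lightly
- large_key: the key for this lock, the largest of three with black plastic heads: plain rectangular head 32 mm wide (x), 10 mm thick (y), from 6 to 36 mm above the shoulder; neck 22 x 9 x 6 mm; below the shoulder a flat blade 12 mm wide, 4 thick, 26 long, the last 6 mm pointed. Origin: shoulder (under the neck), z up along the key. Fits either way round. Stands upright in the block, shoulder on its top; 35 g
- round_key: another key with a round disc head, 26 mm across and 10 mm thick, blade 18 mm long; to be left alone. Origin: its shoulder, axes as the large key
- bar_key: another key with a round cross bar for a head, 36 mm long and 12 mm thick, blade 5 mm wide and 20 mm long; to be left alone. Origin: its shoulder, axes as the large key
- key_block: wooden block, fast on the worktop: 142 (x) x 44 (y) mm, 36 mm tall, on a plinth 152 x 54 x 7 mm, its row of three slots (along its x, 46 mm apart) running roughly left to right before the robot; the three keys stand in them in any order, their width along the row. A cupboard rail crosses 0.455 m above the worktop from x = 0.6 m on: keep the wrist before it. Origin: centre of its underside
- cup_1: blue and white china cup, 86 x 112 x 60 mm, a bystander. Origin: centre of its underside
- cup_2: blue and white china cup, 82 x 108 x 56 mm, a bystander. Origin: centre of its underside
- pepper_mill: wooden pepper mill, 58 mm across, 120 mm tall, a bystander. Origin: centre of its underside
- egg_cup: blue and white egg cup, 47 mm across, 50 mm tall, a bystander. Origin: centre of its underside
- matchbox: matchbox, 53 x 36 x 16 mm, a bystander. Origin: centre of its underside
- spoon_1: plated teaspoon lying flat, 135 mm long, a bystander. Origin: centre of its underside
- spoon_2: plated teaspoon lying flat, 135 mm long, a bystander. Origin: centre of its underside

How it is judged (in metres and radians):
On the way, in this order (a step that is already met when the one before it is completed fails the run):
1. the drawer is fully home (less than 2.5 mm open) while the lock is still unturned (value of joint drawer below 0.0025 m and value of joint lock below 0.2 rad), for 0.3 s.
2. the large key is fully down in the keyway (its shoulder within 3 mm of the ring's top, 4 mm of the axis), not yet turned, the drawer still home (z of large_key in the frame of lock_base between -0.004 and 0.003 m and horizontal distance between large_key and lock_base below 0.004 m and value of joint lock below 0.5 rad and value of joint drawer below 0.005 m), for 0.1 s.
3. the gripped key is turned to the stop (plug past 1.2 rad) (value of joint lock above 1.2 rad and contact force between the fingers and large_key above 3 N and z of large_key in the frame of lock_base between -0.004 and 0.003 m and horizontal distance between large_key and lock_base below 0.004 m), for 0.3 s.
At the end, for the whole second after the job is handed in: The drawer is home (less than 5 mm open), the large key is fully down in the keyway (shoulder within 3 mm of the lock ring's top, within 4 mm of the axis), the plug is turned past 1.2 of its 1.4 rad, and the fingers still grip the key (more than 3 N), at rest (all of step 3 and value of joint drawer below 0.005 m and linear speed of large_key below 0.02 m/s); the arm keeps its last pose, push and grip.
It fails at once if one of the other two keys is moved more than 20 mm (distance of any of round_key, bar_key from where it was at the start of the episode above 0.02 m).
It fails at once if a cup, the pepper mill, the egg cup, the matchbox or a teaspoon is moved more than 30 mm (distance of any of cup_1, cup_2, pepper_mill, egg_cup, matchbox, spoon_1, spoon_2 from where it was at the start of the episode above 0.03 m).
It also fails if it takes over 70 s, if anything falls off the work surface, if the arm or the gripper's body presses on something with over 40 N, if the wrist force passes 120 N, or if a joint passes its speed limit or range.

ROBOT

A 7-joint arm with a two-finger parallel gripper is mounted at the origin on a cart in front of the work surface, level with it; the furniture and walls round the work are solid. World frame = base frame: x ahead of the robot, y to its left, z up, the work surface at z = 0. Lengths are in m, angles in degrees, forces in N, time in s.
With the tool pointing down it reaches from about 0.35 to 0.9 m from the base axis. Payload 19.9 kg.
Tool frame: the origin (TCP) lies midway between the tips of the shut fingers; the grasp point (between the pads) lies 19 mm behind it; z points along the fingers, y is the direction in which the jaws open and shut (so a half turn about z gives the same grasp; the last joint's range is limited). The gripper opens to 94 mm and grips with 3 to 60 N. Pads are 16 mm wide; open, the fingers measure 119 mm over their backs; the gripper's body (75 mm by 177 mm) begins 78 mm behind the grasp point.
Start: joints at [-71.362, 23.915, -0.59, 92.452, 0.269, 63.638, -3.037], TCP at [0.224, 0.583, 0.205] pointing down, gripper open.
Joint ranges: [-161.28, 161.28], [-22.2, 115.67], [-73.04, 71.86], [3.21, 147.25], [-68.34, 248.33], [10.77, 114.83], [-161.83, 161.83]. Speed limits (degrees/s): [108.29, 108.29, 136.94, 136.94, 172.46, 172.46, 172.46].

INTERFACE

Orientations are given as a 3x3 rotation matrix whose columns are the frame's x, y, z axes.
In Python, from bench import r, jaws, status, cams, sign_off gives the robot as it stands. The module is installed in compiled form; this text tells all that it offers. Calls block until the motion is done:
- r.goto(position, orientation): joint-space move of the TCP to a pose.
- r.line_to(position, attitude=None, speed=0.15, contact_N=None): straight line of the TCP; attitude=None keeps the orientation; speed is the mean speed in m/s. With contact_N (N) it stops when the force on the tool has changed by that much, and returns True; else False.
- r.movej(angles): joint-space move.
- jaws.release() and jaws.grab(): open the fingers fully, or close them until they stop; the grip force is fixed at half the most.
- r.pause(seconds).
- r.solve_ik(position, orientation): joint angles nearest the present ones, or None.
- status.get_state(): the state.
- cams.snapshot(name): name is "scene" or "top"; returns a dict with "pixels" (480x640x3 uint8, red, green, blue), "camera_matrix" (3x3 intrinsics, pixels), "k1" (the pictures are not rectified: a ray, as slopes to the right and down, at radius r is drawn at 1 + k1 r^2 times it, then the intrinsics apply), "rvec" (rotation vector, rad) and "tvec" (3), from world to camera coordinates, as OpenCV has them. Camera axes: x right, y down, z forward; pixel columns grow to the right and rows downward; lengths in m; the calibration is good to about 2 mm. A picture is of the moment at which its call begins. There is no depth.
A pose or a line that the arm cannot do raises r.MotionError and nothing moves.
- sign_off(): hands the job in, once; it reports no verdict.
The state is a dict: "t": time; "joint_pos": joint angles; "qvel": joint speeds; "joint_torque": joint torques, N m; "tcp_pos": TCP position; "eef_rot": TCP orientation; "contact_force": force on the tool from outside, world axes, zero at the start; "torque": the same for the moment, N m; "opening": finger opening in m.
Only numpy, scipy, OpenCV 4.12 (cv2) and the standard library are available. Lean on these libraries where they do the work, as an engineer would, in place of code of your own. Each camera call takes 0.05 s, during which the arm holds its last target. There are 200 camera calls.

## Working session

There is one attempt and no reset: what is moved stays moved. The work goes in short steps, each a Python script; the robot and the scene stay as the last script left them, time stands still between calls to the robot, and variables do not carry over. Pictures are saved under pics/ and viewed, about 8 in all and at most 12, crops included, and the job is handed in when it is done.

```bash
mkdir -p pics
cat > h.py <<'E'
import numpy as np, cv2
from bench import r, jaws, status, cams, sign_off
def snap(name,fn=None):
    s=cams.snapshot(name)
    if fn: cv2.imwrite('pics/'+fn,s['pixels'][:,:,::-1])
    return s
def cam(s):
    R=cv2.Rodrigues(np.array(s['rvec'],float))[0]; t=np.array(s['tvec'],float).ravel()
    return R,t,np.array(s['camera_matrix'],float),np.array([s['k1'],0,0,0,0.])
def ray(s,uv):
    R,t,K,d=cam(s)
    p=cv2.undistortPoints(np.array(uv,float).reshape(-1,1,2),K,d).reshape(-1,2)
    return -R.T@t, np.c_[p,np.ones(len(p))]@R
def onz(s,uv,z):
    c,d=ray(s,uv); return c+d*((z-c[2])/d[:,2])[:,None]
def proj(s,P):
    R,t,K,d=cam(s); return cv2.projectPoints(np.array(P,float).reshape(-1,1,3),np.array(s['rvec'],float),t,K,d)[0].reshape(-1,2)
def tri(s1,uv1,s2,uv2):
    A=[];b=[]
    c1,d1=ray(s1,[uv1]);c2,d2=ray(s2,[uv2])
    M=np.c_[d1[0],-d2[0]]; x=np.linalg.lstsq(M,c2-c1,rcond=None)[0]
    a=c1+d1[0]*x[0]; b=c2+d2[0]*x[1]; return (a+b)/2,np.linalg.norm(a-b)
def down(yaw):  # tool z down, jaw axis y at yaw (rad) in world
    y=np.array([np.cos(yaw),np.sin(yaw),0]); z=np.array([0,0,-1.]); return np.c_[np.cross(y,z),y,z]
E
python3 - <<'E'
from h import *
for n in('scene','top'):
    s=snap(n,n+'0.png'); R,t,K,d=cam(s); print(n,-R.T@t,R[2],K[0,0],d[0])
st=status.get_state();print(st['tcp_pos'],st['eef_rot'],st['opening'],st['t'])
E
```

```text
scene [-0.10122944  0.8131622   1.33281691] [ 0.39766218 -0.54737651 -0.73637202] 625.2135951960694 -0.05449113983535639
top [ 0.48125793 -0.12841741  1.08403683] [ 0.05147467  0.00898639 -0.99863387] 472.88203987591663 -0.010569843918026222
[0.22400015 0.58311946 0.20488305] [[-9.33502760e-01  3.58570052e-01 -3.37801052e-04]
 [ 3.58570205e-01  9.33502152e-01 -1.06805982e-03]
 [-6.76362575e-05 -1.11816219e-03 -9.99999373e-01]] 0.09418938540936571 0.1
```

View pics/scene0.png

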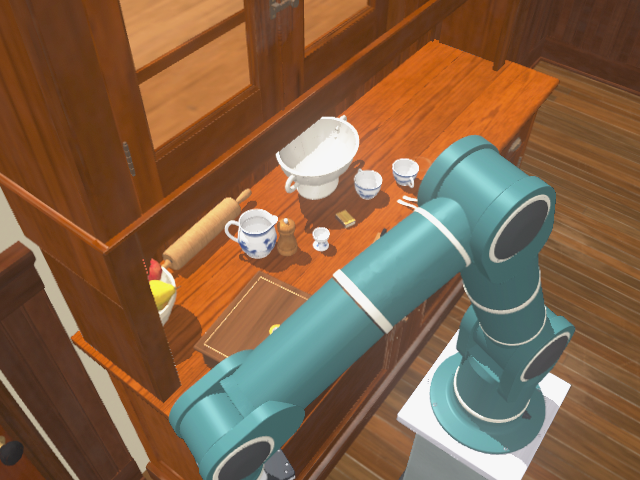

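View pics/top0.png

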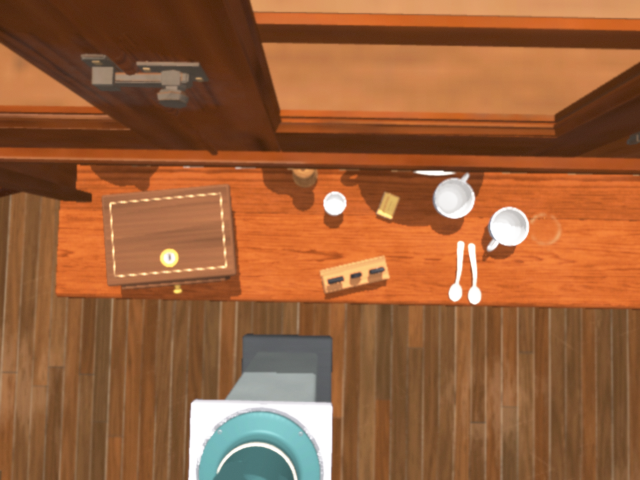

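The scene view shows the arm hiding the key block and half of the chest. The top view shows the chest at (170,235), the lock ring at (170,258), the knob at (178,290) and the key block at (354,275) with three heads.

Run:
```python
from h import *
s=snap('top'); im=s['pixels'][:,:,::-1].copy()
a=cv2.resize(im[175:305,90:250],None,fx=5,fy=5,interpolation=cv2.INTER_CUBIC)[:,:800]
b=cv2.resize(im[250:300,310:400],None,fx=6,fy=6,interpolation=cv2.INTER_CUBIC)
hsv=cv2.cvtColor(im,cv2.COLOR_BGR2HSV)
# lock ring
m=cv2.inRange(hsv,(20,120,140),(35,255,255)); n,l,S,C=cv2.connectedComponentsWithStats(m)
for i in range(1,n):
    if S[i,4]>12: print('yellow',S[i],C[i],onz(s,[C[i]],.09)[0],onz(s,[C[i]],.046)[0])
# dark heads
sub=np.zeros(im.shape[:2],np.uint8); sub[255:296,315:392]=1
m=((im.max(2)<75)&(sub>0)).astype(np.uint8)
n,l,S,C=cv2.connectedComponentsWithStats(m)
for i in range(1,n):
    if S[i,4]>12:
        pts=np.argwhere(l==i)[:,::-1].astype(np.float32); print('head',S[i],C[i],cv2.minAreaRect(pts),onz(s,[C[i]],.072)[0])
c=np.zeros((600,800,3),np.uint8); c[:300,:540]=b
c[300:,:]=cv2.resize(a,(369,300))[:,:1]*0
cc=cv2.resize(a,(369,300)); c[300:,:369]=cc
cv2.imwrite('pics/c1.png',c)
```

```text
yellow [380 197  17  21  73] [390.20547945 206.12328767] [ 0.59456471 -0.2726942   0.09      ] [ 0.59958011 -0.27908046  0.046     ]
yellow [160 249  18  18  69] [168.73913043 257.53623188] [0.476595   0.19179431 0.09      ] [0.4763886  0.20596814 0.046     ]
yellow [174 289   7   4  24] [177.20833333 290.5       ] [0.40788877 0.1714272  0.09      ] [0.40464116 0.18469951 0.046     ]
head [352 274   8   3  13] [355.23076923 275.        ] ((355.5000305175781, 275.0), (1.3728129863739014, 7.2562971115112305), 78.69007110595703) [ 0.44761835 -0.20267554  0.072     ]
```

View pics/c1.png

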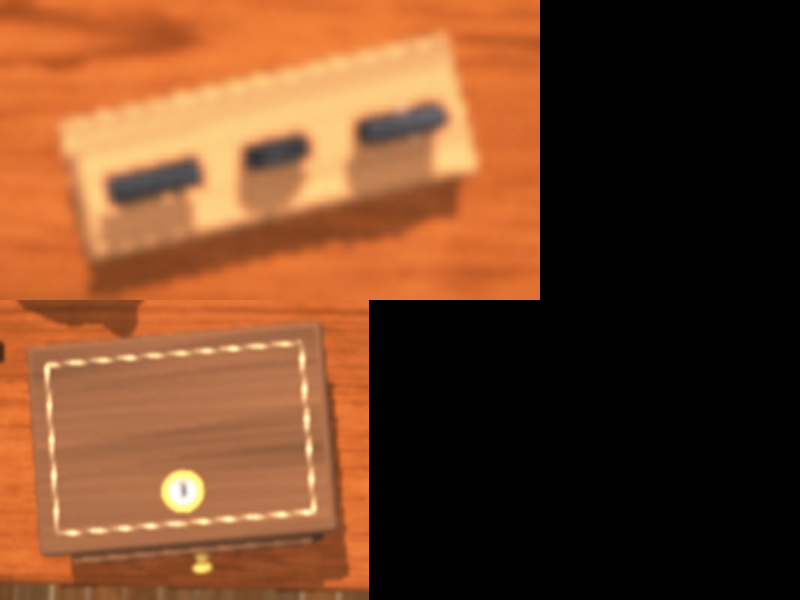

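The crop shows heads left to right in the picture: flat rectangular (about 15 px), narrow (the disc), and a rounded long one (probably the bar). The chest is turned about 0.1 rad. I'll do the drawer first, which also clears the scene camera's view.

Run:
```python
from h import *
s=snap('top')
c=onz(s,[(103.0,195.8),(229.6,185.4),(235.3,273.4),(108.2,285.1)],.088)
print(c, [np.linalg.norm(c[i]-c[i-1]) for i in range(4)])
ey=(c[0]-c[1])+(c[3]-c[2]); ex=(c[1]-c[2])+(c[0]-c[3])
yaw=np.array([np.arctan2(-ey[0],ey[1]),np.arctan2(ex[1],ex[0])]); print('yaw',yaw)
w=np.average(yaw,weights=[.264,.184]); e1=np.array([np.cos(w),np.sin(w)]); e2=np.array([-e1[1],e1[0]])
cen=c.mean(0)[:2]; print('centre',cen,'lock pred',cen-e1*.049)
# lock ring outer fit
hsv=cv2.cvtColor(s['pixels'],cv2.COLOR_RGB2HSV)
m=cv2.inRange(hsv,(18,70,150),(36,255,255)); m[:240]=0;m[:,:150]=0;m[275:]=0;m[:,190:]=0
P=np.argwhere(m>0)[:,::-1]; u=(P.min(0)+P.max(0))/2; print(u, cv2.minEnclosingCircle(P.astype(np.float32)), onz(s,[u],.090)[0])
kn=onz(s,[(177.2,290.5)],.050)[0][:2]; print('knob chest frame',(kn-cen)@e1,(kn-cen)@e2)
np.savez('chest.npz',w=w,cen=cen)
```

```text
[[0.60491754 0.33804062 0.088     ]
 [0.63228399 0.06829632 0.088     ]
 [0.44620621 0.05064054 0.088     ]
 [0.41583927 0.31864507 0.088     ]] [np.float64(0.19007045724823904), np.float64(0.27112895413574445), np.float64(0.18691352192925073), np.float64(0.2697194467558155)]
yaw [0.10695158 0.09844316]
centre [0.52481175 0.19390564] lock pred [0.47607375 0.18884528]
[170.5 261. ] ((170.0746307373047, 266.5373229980469), 18.25685691833496) [0.46939048 0.18780312 0.09      ]
knob chest frame -0.12030825530036075 0.0020410258166591836
```

Run:
```python
from h import *
z=np.load('chest.npz'); w=float(z['w']); cen=z['cen']
e1=np.array([np.cos(w),np.sin(w)]); 
W=lambda x,y,h: [*(cen+e1*x+np.array([-e1[1],e1[0]])*y),h]
jaws.grab()
st=status.get_state(); y=st['eef_rot']
R=[down(w+np.pi/2),down(w-np.pi/2)]
# choose the orientation with smaller last-joint travel
best=min(R,key=lambda A: np.inf if r.solve_ik(W(-.165,0,.2),A) is None else abs(r.solve_ik(W(-.165,0,.2),A)[6]-0))
print(r.solve_ik(W(-.165,0,.2),best))
r.goto(W(-.165,0,.2),best); r.line_to(W(-.165,0,.038),speed=.1)
f0=status.get_state()['contact_force']
h=r.line_to(W(-.095,0,.038),speed=.03,contact_N=18)
st=status.get_state(); p=np.array(st['tcp_pos']); print(h,p,'chest x',(p[:2]-cen)@e1,np.array(st['contact_force'])-f0,st['t'])
snap('top','top1.png'); snap('scene','scene1.png')
i=cv2.imread('pics/top1.png')[220:310,100:250]; cv2.imwrite('pics/c2.png',cv2.resize(i,(800,480),interpolation=cv2.INTER_CUBIC))
```

```text
[-41.38441193   0.55063114  10.97589363 122.6568002   -0.12528401
  56.8027033   65.58723542]
True [0.41199468 0.18202603 0.03732279] chest x -0.11344068447084762 [-1.61901743  0.30008421  1.9752198 ] 6.575
```

View pics/scene1.png

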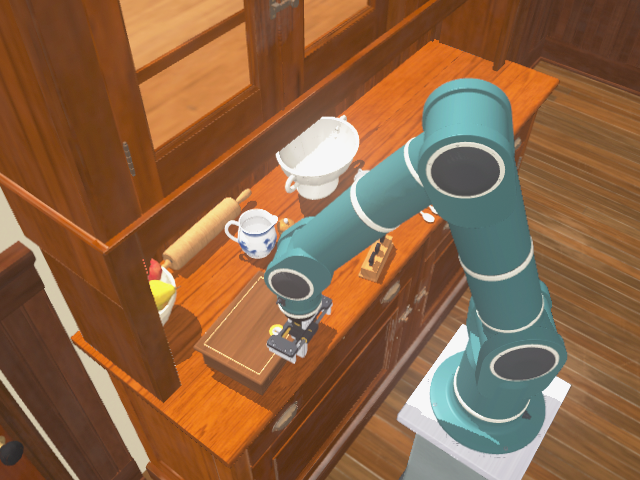

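The drawer push stopped at chest x = -0.113, which with 8 mm fingers puts the knob end at its home of -0.105. I'll swing the arm to the right to clear both views, check the drawer and look at the keys.

Run:
```python
from h import *
z=np.load('chest.npz'); w=float(z['w']); cen=z['cen']
e1=np.array([np.cos(w),np.sin(w)]); 
W=lambda x,y,h: [*(cen+e1*x+np.array([-e1[1],e1[0]])*y),h]
r.line_to(W(-.15,0,.038),speed=.1); r.line_to(W(-.15,0,.28),speed=.25)
q=list(status.get_state()['joint_pos']); q[0]=45; r.movej(q)
print(status.get_state()['tcp_pos'],status.get_state()['t'])
s=snap('scene','scene2.png');t=snap('top','top2.png')
np.savez('views.npz',**{k+n:np.array(v[k]) for n,v in(('s',s),('t',t)) for k in v})
a=cv2.imread('pics/scene2.png')[225:295,340:410]; b=cv2.imread('pics/top2.png')
c=np.zeros((600,800,3),np.uint8)
c[:400,:400]=cv2.resize(a,(400,400),interpolation=cv2.INTER_CUBIC)
c[:400,400:]=cv2.resize(b[225:305,130:210],(400,400),interpolation=cv2.INTER_CUBIC)
c[400:,:360]=cv2.resize(b[250:300,310:400],(360,200),interpolation=cv2.INTER_CUBIC)
cv2.imwrite('pics/c3.png',c)
```

```text
[ 0.20328889 -0.36224711  0.27887462] 10.45
```

View pics/c3.png

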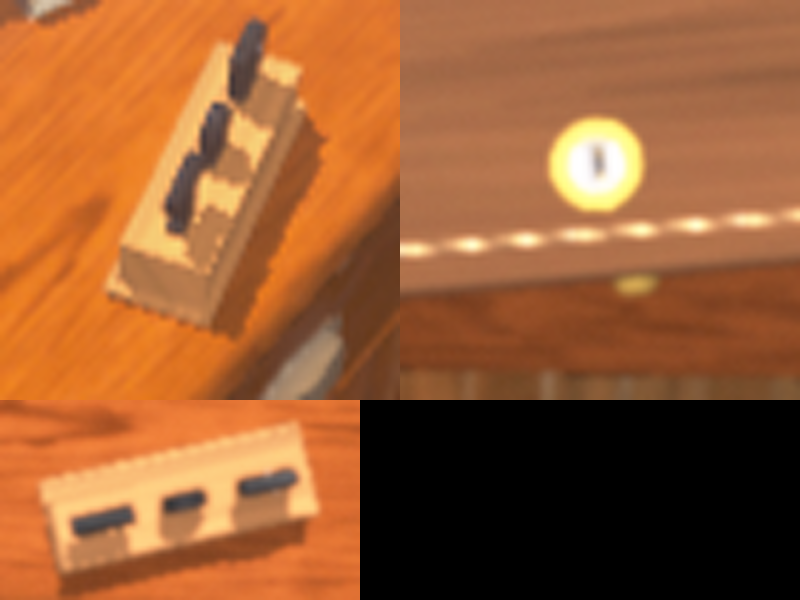

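The drawer gap is gone, so the drawer is home. The middle key has the narrow disc head. Left against right is still unclear, so I'll zoom in further.

Run:
```python
import cv2,numpy as np
a=cv2.imread('pics/scene2.png')[226:272,364:392]; b=cv2.imread('pics/top2.png')[262:294,322:388]
c=np.zeros((600,800,3),np.uint8)
f=lambda i,k:cv2.convertScaleAbs(cv2.resize(i,None,fx=k,fy=k,interpolation=cv2.INTER_LANCZOS4),alpha=1.3)
A=f(a,13);B=f(b,6.6); c[:A.shape[0],:A.shape[1]]=A; c[:B.shape[0],364:364+B.shape[1]]=B
cv2.imwrite('pics/c4.png',c)
```

```text
(no output)
```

View pics/c4.png

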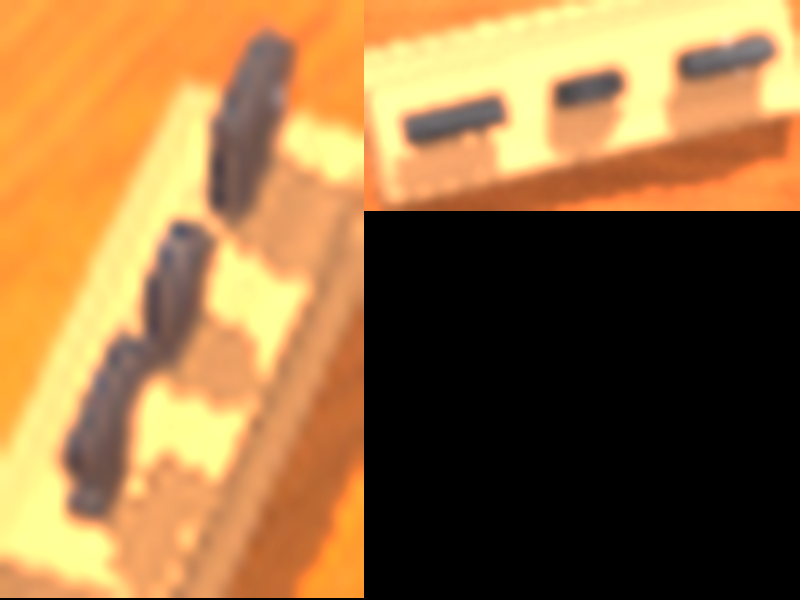

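Run:
```python
from h import *
z=np.load('views.npz'); s={k[:-1]:z[k] for k in z if k[-1]=='s'}; t={k[:-1]:z[k] for k in z if k[-1]=='t'}
print('far top corner',tri(s,(384.6,228.8),t,(383.5,269.1))); print('mid',tri(s,(378.2,243.5),t,(361,274.7))); print('near top corner',tri(s,(374,252.2),t,(342.7,278.4)))
# head extents with soft threshold on darkness, direction along row in top view
g=cv2.cvtColor(t['pixels'],cv2.COLOR_RGB2GRAY).astype(float); hs=cv2.cvtColor(t['pixels'],cv2.COLOR_RGB2HSV)
blue=t['pixels'][:,:,0].astype(float)  # red channel: wood bright, heads dark
for x0,x1,y0,y1 in((325,347,274,287),(347,365,269,282),(366,388,264,278)):
    p=blue[y0:y1,x0:x1]; wt=np.clip((150-p)/90,0,1); Y,X=np.mgrid[y0:y1,x0:x1]
    A=wt.sum(); c=np.array([(wt*X).sum(),(wt*Y).sum()])/A
    C=np.cov(np.c_[X.ravel(),Y.ravel()].T,aweights=wt.ravel()); ev,V=np.linalg.eigh(C)
    zt=.07; P=onz(t,[c],zt)[0]; d=onz(t,[c+V[:,1]],zt)[0]-P; mm=np.linalg.norm(d)*1e3
    print(c,'L,W mm',np.sqrt(12*ev[::-1])*mm,'area mm2',A*mm*mm,P,np.arctan2(d[1],d[0]))
# ring
p=t['pixels'][240:275,150:190].astype(float); wt=(p[:,:,0]-p[:,:,2]>60)&(p[:,:,0]>190)&(p[:,:,1]>150)
```

```text
far top corner (array([ 0.4630955 , -0.26213422,  0.06763237]), np.float64(0.0042270882980653965))
mid (array([ 0.45080343, -0.21444207,  0.05665163]), np.float64(0.006651717447863086))
near top corner (array([ 0.44108223, -0.17549652,  0.06233465]), np.float64(0.0038983730076833653))
[335.03921023 280.10344828] L,W mm [29.8426262   8.33749065] area mm2 182.3485170537262 [ 0.43578606 -0.15990226  0.07      ] 1.8534746318565938
[355.38111158 275.22231509] L,W mm [20.4113378   7.56539198] area mm2 121.47125126351139 [ 0.44708502 -0.20315117  0.07      ] 1.84359289727995
[375.773746   270.77232302] L,W mm [28.20380552  7.90095522] area mm2 142.82759182142283 [ 0.4574692  -0.24654642  0.07      ] 1.8190920770326662
```

Lengths, widths, areas and heights all favour: left = bar, middle = disc, right = plain plate (more height, thinner). The finger opening on gripping (10 mm against 12 mm) will confirm it before I lift.

Run:
```python
from h import *
w=float(np.load('chest.npz')['w'])
for a in(w+np.pi/2,w-np.pi/2): print('ins',a,[ (r.solve_ik([.476,.19,.15],down(a-d))) for d in(0,1.6)])
jaws.release()
k=np.array([.458,-.2475])
for a in(.25,.25-np.pi):
    q=r.solve_ik([*k,.2],down(a)); print(a,q)
    if q is not None and (a==.25): qa=q
a=min((.25,.25-np.pi),key=lambda a:abs(r.solve_ik([*k,.2],down(a))[6]))
r.goto([*k,.2],down(a)); print(r.line_to([*k,.046],speed=.1,contact_N=6))
p0=status.get_state()
jaws.grab(); st=status.get_state()
print('a',a,p0['tcp_pos'],st['opening'],np.array(st['contact_force'])-p0['contact_force'],st['torque'],st['t'])
```

```text
ins 1.6742533750447675 [array([ 10.06100015,  21.08198722, -42.36204376, 110.39147529,
        17.22056534,  54.95352784,  55.50305287]), array([ 14.07144979,  22.55230992, -47.60758112, 110.28147082,
        20.03759782,  55.75939384, -38.60316884])]
ins -1.4673392785450257 [array([  12.30184621,   21.86153969,  -45.26908799,  110.3293257 ,
         18.75142464,   55.37725584, -125.82025935]), array([ -3.44758878,  17.94778529, -25.65901296, 110.79706186,
         9.57826307,  53.31282507, 150.48898917])]
0.25 [ 29.62790983  13.70315433  -5.37204071 107.45129605   1.48401079
  58.91198221  37.96546539]
-2.891592653589793 [ 2.45647507e+01  1.35643555e+01  5.05406972e-01  1.07620011e+02
 -1.38555128e-01  5.88162162e+01 -1.40548252e+02]
False
a 0.25 [ 0.45830089 -0.24764214  0.04648424] 0.009802641504355147 [ 0.8292104  -0.19366942  0.30718953] [-0.07829987  0.0027451   0.06123725] 16.0583
```

Opening 9.8 mm: that is the plate. Now lift and carry it over the lock.

Run:
```python
from h import *
w=float(np.load('chest.npz')['w'])
p=status.get_state()['tcp_pos']; r.line_to([p[0],p[1],.21],speed=.1)
L=[.4765,.1905]
r.goto([*L,.21],down(w+np.pi/2)); r.line_to([*L,.16],speed=.1)
st=status.get_state(); print(st['tcp_pos'],st['opening'],st['joint_pos'],st['contact_force'],st['torque'],st['t'])
s=snap('scene','scene3.png'); t=snap('top','top3.png')
P=[*L,.15]; print('scene proj TCP/shoulder/tip/lock', proj(s,[[*L,.16],[*L,.15],[*L,.124],[*L,.09]]))
u,v=proj(s,[[*L,.13]])[0].astype(int)
a=cv2.imread('pics/scene3.png')[v-40:v+40,u-50:u+50]
b=cv2.imread('pics/top3.png')[245:305,310:400]
c=np.zeros((600,800,3),np.uint8); c[:600,:500]=cv2.resize(cv2.imread('pics/scene3.png')[v-60:v+60,u-50:u+50],(500,600),interpolation=cv2.INTER_CUBIC)
c[:200,500:]=cv2.resize(b,(300,200)); print('crop org',u-50,v-60)
cv2.imwrite('pics/c5.png',c)
```

```text
[0.47671343 0.19055863 0.16033368] 0.00976528305288817 [  4.88817289  18.82555066 -35.7505624  109.90035731  13.2455863
  55.34308273  58.91413368] [ 0.81281011 -0.17983654 -0.25246832] [0.00483681 0.02328944 0.02686338] 20.1083
scene proj TCP/shoulder/tip/lock [[277.04728616 312.59181758]
 [277.23600152 315.13852484]
 [277.71804001 321.63790843]
 [278.33021682 329.88015656]]
crop org 227 260
```

View pics/c5.png

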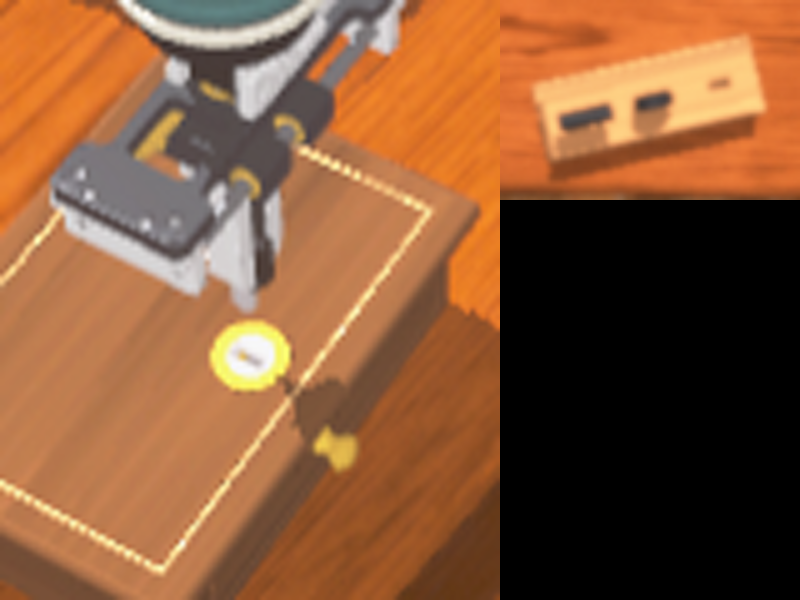

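The view shows the key gripped above the lock and an empty slot in the block at top-view pixel about (376,270). The other two keys are still standing. I'll use the slot and ring centroids from the same camera, so the bias cancels, to refine the alignment.

Run:
```python
from h import *
z=np.load('views.npz'); t={k[:-1]:z[k] for k in z if k[-1]=='t'}
im=cv2.imread('pics/top3.png').astype(float)
p=im[262:278,366:386]; g=p.sum(2)/3; bg=np.median(p[:, :].sum(2)/3); 
y0,y1,x0,x1=264,276,370,383; g=im[y0:y1,x0:x1].mean(2); wt=np.clip(np.median(g)-25-g,0,None); Y,X=np.mgrid[y0:y1,x0:x1]
c=[(wt*X).sum()/wt.sum(),(wt*Y).sum()/wt.sum()]; S=onz(t,[c],.036)[0]
print('slot px',c,S); print(np.round(g).astype(int))
d=np.array([.458301,-.247642])-S[:2]; row=np.array([-np.sin(.25),np.cos(.25)]); print('grasp-slot',d,'along row',d@row,'across',d@[np.cos(.25),np.sin(.25)])
im=t['pixels'].astype(float); sub=im[240:276,150:190]; v=(sub[:,:,1]>165)&(sub[:,:,0]>190)
v=cv2.morphologyEx(v.astype(np.uint8),cv2.MORPH_OPEN,np.ones((5,5))); 
n,l,St,C=cv2.connectedComponentsWithStats(v); print(St,C)
i=1+np.argmax(St[1:,4]); c=C[i]+[150,240]; T=onz(t,[c],.09)[0]; print('ring top',c,T)
s=cv2.imread('pics/scene3.png')[318:345,262:292].astype(float); v=((s[:,:,1]>165)&(s[:,:,2]>190)).astype(np.uint8)
v=cv2.morphologyEx(v,cv2.MORPH_OPEN,np.ones((5,5)));n,l,St,C=cv2.connectedComponentsWithStats(v); i=1+np.argmax(St[1:,4]); print(St[i])
sc=snap('scene'); c2=C[i]+[262,318]; print('ring scene',c2,onz(sc,[c2],.09)[0],tri(sc,c2,t,c))
```

```text
slot px [np.float64(375.649585921325), np.float64(269.5952380952381)] [ 0.45925929 -0.2501957   0.036     ]
[[190 191 192 194 194 195 196 196 196 197 196 195 195]
 [195 195 195 196 196 195 195 195 195 195 195 193 194]
 [196 196 195 195 195 194 193 192 192 193 194 196 196]
 [195 194 193 192 191 189 186 183 185 190 195 197 198]
 [194 194 190 184 177 172 165 159 168 186 195 197 197]
 [195 192 183 165 151 142 135 129 149 179 193 196 196]
 [197 192 174 150 137 134 133 137 154 180 192 196 196]
 [196 192 178 162 158 161 166 170 178 187 194 195 195]
 [196 195 188 183 182 186 189 189 191 193 193 193 192]
 [196 196 195 193 193 193 194 192 192 192 191 191 190]
 [195 195 194 193 192 192 191 190 189 189 189 190 192]
 [192 192 192 191 191 190 189 190 190 190 191 193 197]]
grasp-slot [-0.00095829  0.0025537 ] along row 0.0027113990245356077 across -0.0002967029067613451
[[   0    0   40   36 1172]
 [  10    9   18   18  268]] [[19.67832765 17.50682594]
 [18.72014925 17.47014925]]
ring top [168.72014925 257.47014925] [0.47673316 0.19183956 0.09      ]
[  8   6  15  14 173]
ring scene [276.72254335 330.54913295] [0.47833686 0.19428376 0.09      ] (array([0.47782927, 0.19301346, 0.08852248]), np.float64(0.0025764225969551096))
```

```bash
cat >> h.py <<'E'
w=float(np.load('chest.npz')['w']); e1=np.array([np.cos(w),np.sin(w)]); e2=np.array([-e1[1],e1[0]])
RI=down(w+np.pi/2)
F0=np.array([.81,-.18,-.25])
def rep(tag=''):
    st=status.get_state(); f=np.array(st['contact_force'])-F0; p=np.array(st['tcp_pos'])
    print(tag,'tcp',np.round(p*1e3,2),'F chest x,y,z',np.round([f[:2]@e1,f[:2]@e2,f[2]],2),'M',np.round(st['torque'],2),'op',round(st['opening']*1e3,2),'t',round(st['t'],2)); return p,f
E
python3 - <<'E'
from h import *
L=np.array([.4750,.1925])
r.line_to([*L,.135],RI,speed=.08); rep('hover')
h=r.line_to([*L,.112],speed=.015,contact_N=4); print(h); rep('down')
E
```

```text
hover tcp [474.7  192.58 134.57] F chest x,y,z [-0.47 -0.03 -0.79] M [ 0.02 -0.03 -0.01] op 9.46 t 20.73
True
down tcp [474.52 192.38 113.85] F chest x,y,z [-2.39  0.46  1.57] M [ 0.    0.47 -0.01] op 9.69 t 21.98
```

The blade is about 12 mm into the keyway and has met the first side pin (push towards -x). Now rock it.

Run:
```python
from h import *
c=np.array([.4747,.1925])
for k in range(8):
    sgn=1 if k%2==0 else -1
    p,f=rep(k)
    if p[2]<.1012: break
    r.line_to([*(c+e1*.0025*sgn),p[2]-.001],speed=.015,contact_N=11); rep(' side')
    p=np.array(status.get_state()['tcp_pos'])
    h=r.line_to([p[0],p[1],max(p[2]-.006,.0995)],speed=.015,contact_N=7); rep(' press %s'%h)
    r.line_to([*c,status.get_state()['tcp_pos'][2]],speed=.02)
```

```text
0 tcp [474.52 192.38 113.85] F chest x,y,z [-2.39  0.46  1.57] M [ 0.    0.47 -0.01] op 9.69 t 21.98
 side tcp [475.71 192.59 112.94] F chest x,y,z [-3.    0.56  5.37] M [-0.1   0.71 -0.01] op 9.92 t 22.2
 press False tcp [475.64 192.55 106.79] F chest x,y,z [-0.65  1.77 -1.47] M [0.13 0.14 0.05] op 9.79 t 22.74
1 tcp [475.23 192.55 107.06] F chest x,y,z [ 2.76 -0.9   1.67] M [ 0.02 -0.83 -0.05] op 9.74 t 22.99
 side tcp [473.53 192.4  106.77] F chest x,y,z [ 6.64 -0.95  5.14] M [-0.11 -1.93  0.04] op 9.76 t 23.32
 press False tcp [474.2  192.45 100.96] F chest x,y,z [ 6.04 -0.25 -0.78] M [ 0.02 -1.9   0.03] op 9.28 t 23.83
2 tcp [474.7  192.48 101.  ] F chest x,y,z [ 2.46 -0.37  2.32] M [-0.12 -0.73 -0.03] op 9.74 t 24.08
```

Run:
```python
from h import *
c=np.array([.4755,.1925]); z=status.get_state()['tcp_pos'][2]
r.line_to([*c,z],speed=.02); rep('centre')
h=r.line_to([*c,z-.006],speed=.012,contact_N=10); p,_=rep('press %s'%h)
r.pause(.3); rep('hold')
s=snap('scene','scene4.png'); u,v=proj(s,[[.477,.193,.09]])[0].astype(int)
cv2.imwrite('pics/c6.png',cv2.resize(s['pixels'][v-45:v+30,u-50:u+50,::-1],(800,600),interpolation=cv2.INTER_CUBIC))
```

```text
centre tcp [475.13 192.49 100.85] F chest x,y,z [-1.47  0.88  1.48] M [0.02 0.1  0.01] op 9.89 t 24.33
press True tcp [475.26 192.55  98.99] F chest x,y,z [-4.04 -0.97 11.77] M [-0.32  0.61 -0.01] op 9.65 t 24.65
hold tcp [475.28 192.51  99.03] F chest x,y,z [-3.77 -1.13 10.9 ] M [-0.19  0.56 -0.04] op 9.75 t 24.95
```

View pics/c6.png

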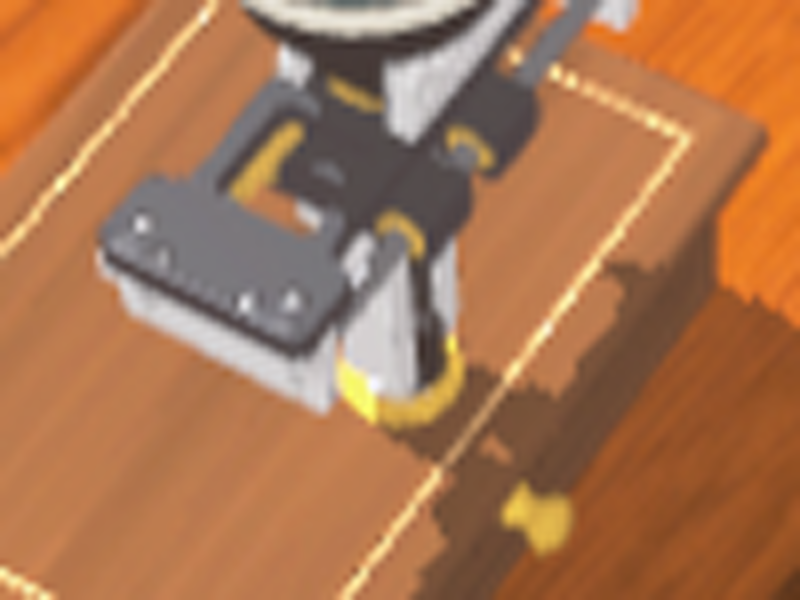

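The key is seated: a hard stop at 11 N, with the head on the ring. Now turn it in steps about the lock axis, watching forces.

```bash
cat > turn.py <<'E'
from h import *
c=np.array([.4751,.1925]); off=.002; ax=c+e1*off
def step(a,dx=np.zeros(2),z=.0983):
    A=down(w+np.pi/2-a); k=np.array([np.cos(w-a),np.sin(w-a)])
    r.line_to([*(ax+dx-k*off),z],A,speed=.01)
    return rep('a=%.2f'%a)
E
python3 - <<'E'
from turn import *
for a in np.arange(0,.61,.15):
    p,f=step(a)
    if np.hypot(*f[:2])>14: break
E
```

```text
a=0.00 tcp [475.28 192.55  98.88] F chest x,y,z [-5.68 -1.98 17.24] M [-0.65  1.09  0.  ] op 9.66 t 25.25
a=0.15 tcp [475.39 192.83  98.91] F chest x,y,z [-4.98 -3.15 17.18] M [-0.75  0.87 -0.06] op 9.71 t 25.55
a=0.30 tcp [475.49 193.08  98.88] F chest x,y,z [-3.95 -2.48 16.41] M [-0.79  0.68  0.01] op 9.95 t 25.85
a=0.45 tcp [475.62 193.34  98.9 ] F chest x,y,z [-3.56 -3.76 15.43] M [-0.91  0.53  0.01] op 10.15 t 26.15
a=0.60 tcp [475.77 193.53  98.87] F chest x,y,z [-2.71 -2.   14.83] M [-0.95  0.44 -0.02] op 9.8 t 26.45
```

Run:
```python
from turn import *
for a in list(np.arange(.75,1.51,.15))+[1.58]:
    p,f=step(a,dx=-.0002*e1-.0003*e2,z=.0985)
    if np.hypot(*f[:2])>18: break
r.pause(.4); rep('hold')
s=snap('scene'); u,v=proj(s,[[.477,.193,.09]])[0].astype(int)
cv2.imwrite('pics/c7.png',cv2.resize(s['pixels'][v-45:v+30,u-50:u+50,::-1],(800,600),interpolation=cv2.INTER_CUBIC))
print(status.get_state()['joint_pos'])
```

```text
a=0.75 tcp [475.77 193.55  98.98] F chest x,y,z [-2.47 -2.04 12.17] M [-0.7   0.25 -0.01] op 9.91 t 26.75
a=0.90 tcp [475.87 193.72  98.97] F chest x,y,z [-4.01 -3.39 12.39] M [-0.94  0.52  0.05] op 9.87 t 27.05
a=1.05 tcp [476.   193.84  98.96] F chest x,y,z [-3.44 -2.25 13.05] M [-1.08  0.65  0.05] op 9.58 t 27.35
a=1.20 tcp [476.23 194.    98.95] F chest x,y,z [-3.12 -2.33 14.55] M [-0.99  0.72  0.06] op 9.79 t 27.65
a=1.35 tcp [476.54 194.09  98.95] F chest x,y,z [-3.61 -2.9  13.6 ] M [-1.03  0.72  0.01] op 9.45 t 27.95
a=1.50 tcp [476.84 194.16  98.94] F chest x,y,z [-3.76 -2.43 12.67] M [-1.01  0.63  0.03] op 9.75 t 28.25
a=1.58 tcp [477.01 194.18  98.95] F chest x,y,z [-3.23 -2.39 14.97] M [-0.94  0.7   0.09] op 9.96 t 28.5
hold tcp [476.99 194.19  98.97] F chest x,y,z [-4.24 -2.03 13.58] M [-0.89  0.74  0.05] op 9.58 t 28.9
[-13.40191655  21.20417137 -14.56538698 113.05335358   7.24023503
  46.56941996 -26.61276121]
```

View pics/c7.png

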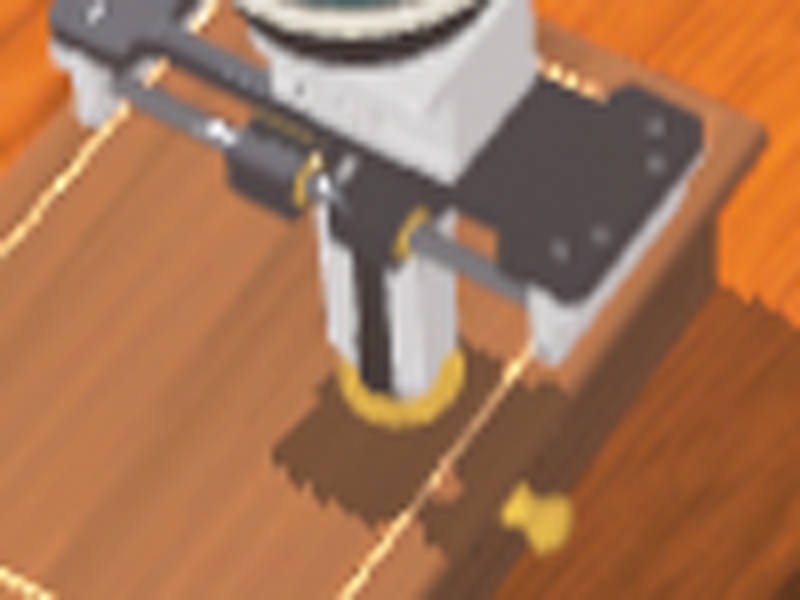

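Run:
```python
from turn import *
for a in(1.62,1.66,1.70):
    step(a,dx=-.0004*e1-.0005*e2,z=.0985); M=[]
    for _ in range(6): r.pause(.03); M.append(status.get_state()['torque'][2])
    print(np.mean(M))
    if np.mean(M)>.2: break
r.pause(.4); rep('hold')
```

```text
a=1.62 tcp [477.01 194.2   98.98] F chest x,y,z [-1.77 -1.94 12.47] M [-0.53  0.45  0.15] op 9.75 t 29.2
0.13115932743471762
a=1.66 tcp [477.11 194.26  98.99] F chest x,y,z [-2.49 -2.02 11.5 ] M [-0.54  0.44  0.3 ] op 9.77 t 29.65
0.2536807258702683
hold tcp [477.11 194.27  98.99] F chest x,y,z [-2.75 -0.69 12.2 ] M [-0.58  0.48  0.31] op 9.75 t 30.25
```

Torque about the vertical climbs from 0.05 to 0.3 N m between 1.58 and 1.66 rad, so the plug is at its stop. Handing in with the key gripped.

Run:
```python
from h import *
rep('final'); sign_off()
```

```text
final tcp [477.11 194.27  98.99] F chest x,y,z [-2.75 -0.69 12.2 ] M [-0.58  0.48  0.31] op 9.75 t 30.25
the job is handed in; nothing more can be done
```

The drawer is home and locked, and I handed the job in at about 30 s with the large key still gripped and held turned against its stop. The hand-in gave no verdict, so what follows rests on my own readings.

- **Drawer:** I pushed the knob until it stopped at the home position. The pictures afterwards show no gap, but I never tugged the drawer to test the lock.
- **Key choice:** telling the large key from the bar key was close from the pictures alone. The finger opening of 9.8 mm (10 mm plate, not 12 mm bar) settled it before I lifted it.
- **Insertion:** the key went past both side pins with one rock each way, then met a hard stop at about 11 N. The stop came about 1.5 mm lower than I predicted, which is probably the key slipping slightly in the grip or height error. The key is still pressed down with about 12 N.
- **Turn:** I turned the gripper clockwise to 1.66 rad. The turning torque rose from about 0.05 to 0.3 N m over the last 0.08 rad, which I read as the plug at its 1.40 rad stop. I could not read the plug angle directly.
- **Lock position:** the two cameras disagreed by about 3 mm, so I centred the key by feel using the contact forces.
- **Other items:** the other two keys were still standing when I last looked, after lifting the large key. I did not check the tableware again at the end, but the arm's path did not go near it.

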